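Fit the crank to the lens mount and scan its label

ROBOT

A 6-joint arm with a two-finger parallel gripper is mounted at the origin on the work surface. World frame = base frame: x ahead of the robot, y to its left, z up, the work surface at z = 0. Lengths are in mm, angles in rad, forces in N, time in s.
With the tool pointing down it reaches from about 275 to 750 mm from the base axis. Payload 10.2 kg.
Tool frame: the origin (TCP) lies on the mounting face of the last link; the fingertips stand 173 mm ahead of it and the grasp point (between the pads) lies 155 mm ahead of it; z points along the fingers, y is the line along which they close (so a half turn about z gives the same grasp; the last joint's range is limited). The gripper opens to 85 mm and grips with 20 to 120 N. Pads are 22 mm wide; open, the fingers measure 114 mm over their backs; the gripper's body (76 mm by 85 mm) begins 54 mm behind the grasp point. The pads swing forward as they close: fully open they stand 13 mm farther back than shut.
Start: joints at [-1.572, 0.313, 1.498, -0, 1.331, -0.223], TCP at [115.479, -512.149, 404.694] pointing down, gripper open.
Joint ranges: [-2.94, 2.94], [-0.97, 2.17], [0.19, 2.56], [-1.23, 4.37], [0.02, 3.11], [-2.88, 2.88]. Speed limits (rad/s): [2.39, 2.39, 3.01, 3.14, 3.14, 3.14].

INTERFACE

Orientations are given as a unit quaternion [w, x, y, z].
In Python, from station import telemetry, vision, workorder, finder gives the robot as it stands. The module is installed in compiled form; this text tells all that it offers.
- The arm moves only by the tool arm_command, never from a script. Its argument "moves" is a list that holds one entry, the list of rows, each a list of 7 numbers: the shift along the tool's x, y, z in mm, then the turn, a rotation vector about the tool's x, y, z in degrees, then the opening, from 0 (shut) to 1 (fully open). In form: [[[dx, dy, dz, rx, ry, rz, gripper], ...]]. A call has 1 to 20 rows; each row shifts and turns the commanded pose from where the row before left it, along the tool's axes as they then stand; what a row does not reach is not made up. A row lasts 1/12 s, in which the tool goes at most 41.7 mm and 7.16 degrees, less where a joint would pass 70% of its speed; a pose out of reach is approached as far as the arm can. A call is refused whole if a number of a shift passes 41.7 or a number of a turn 7.16, either way. A call with a gripper value outside its range is refused whole. The fingers move at their own pace and stop on an object; "grip_force" is the grip in N (left out, the last holds). Time passes only in rows, so rows that do not move let the fingers close. It gives the time, the measured TCP pose, the force, the opening and the grip force at its end, in the units of the state.
- telemetry.get_obs(): the state, without advancing time (a new reading comes with each control period).
- vision.read_camera(name): name is "side" or "top"; returns the picture (420x560x3 uint8, blue, green, red); there is no depth.
- vision.camera_info(name): a dict with "K" (3x3 intrinsics, pixels), "D" ([k1, k2, p1, p2, k3] as OpenCV has them; the pictures are not rectified), "T" (4x4, takes a point from camera to world coordinates). Camera axes: x right, y up, looking along -z (the intrinsics and any distortion apply to the point x, -y, -z); pixel columns grow to the right and rows downward; lengths in mm; the calibration is good to about 2 mm. A picture is of the moment at which its call begins. camera_info takes no time and is no camera call.
- workorder.job_done(): hands the job in; it is judged then, once.
Trained networks look in the newest picture that a camera, given by its name, has taken for a name from the list of things; names that differ only in an ending like _2 or _b are one class to them, and where a whole thing is asked for, a point or a joint stands for the part that bears it (a point fixed in the world has none). Each returns a list of dicts, best first, with "score" (0 to 1); they miss things now and then, are a little off and sometimes report something else, mostly with a low value. They report only what shows in the picture. A call takes as long as a camera call. They do not tell look-alikes from the thing itself.
- finder.silhouettes(camera, thing): "pixels" (420x560 bool, what is visible of it).
- finder.mark_of(camera, thing): "centre" ([x, y, z] in mm, in the coordinates of the camera as it stood for that picture, good to about 4 mm: a listed point, or the origin of a listed thing).
The state is a dict: "clock": time; "q": joint angles; "dq": joint speeds; "joint_torque": joint torques, N m; "tool_pos": TCP position; "ee_rot": TCP orientation; "wrist_force": force on the tool from outside, world axes, zero at the start; "wrist_torque": the same for the moment, N m; "opening": finger opening in mm; "grasp_force": force on a finger pad.
Only numpy, scipy, OpenCV 4.12 (cv2) and the standard library are available. Lean on these libraries where they do the work, as an engineer would, in place of code of your own. Each camera call takes 0.05 s, during which the arm holds its last target. There are 200 camera calls.

TASK

Fit the loose crank onto the square shaft on top of the lens mount, pushed fully home, and let go of it. Then pick up the hand scanner and point it at the middle of the barcode label on the front of the mount, window 3 to 10 cm from the label, level and roughly square-on, and hold it still for a full second. Finally lay the scanner down in its blue cradle, either way round; never touch the lens, and leave the other things on the table where they are.

Things in the scene. Friction and masses are not known exactly. Their poses are not given: they have to be found in the camera images.
- mount: The lens mount, bolted down: a dark block 100 x 240 x 90 mm (x, y, z); origin at the centre of its underside, z up; its own -x face is the front, turned roughly to the robot. On its top stand the square shaft (at x -20, y -65 mm) and the lens (around y +60 mm). It does not move.
- label (a point): Centre of the barcode label on the mount's front face: white, 56 mm wide, 36 mm high, black bars, upright, facing the mount's -x. 55 mm above the table; in the mount's frame (-52, +45, 55) mm. A yellow stripe, 56 mm long, on the mount's top front edge lies straight above it. Axes are the mount's.
- lens: The lens on the mount, never to be touched: steel barrel 58 mm across with a black ring 66 mm across and a brass eyepiece, lying along the mount's x. Origin on the barrel's axis, 140 mm above the table, at (10, 60) mm in the mount's frame; spans x -36 to +70 mm from there; its top is 173 mm above the table.
- shaft_seat (a point): Foot of the square steel shaft, on the round collar (34 mm across) on which the crank comes to rest, 98 mm above the table. Shaft upright, 12 mm square, 22 mm high, the last 6 mm tapering to 8 mm square; its sides lie along this frame's x and y. It turns about z against a small friction (0.06 N m); its yaw differs each time.
- crank: Loose crank on the pink mat: dark steel hub 34 x 34 x 30 mm high with a 14 mm square hole right through along z, sides along x and y. Origin: centre of the hub's underside, z up. A flat arm (14 mm wide, 16 to 26 mm up) runs along +x to 60 mm with an upright red handle at x = 52 mm, top 54 mm up. 120 g; centre of mass 8 mm off. Grip the hub across y. All four ways round fit.
- scanner: Hand scanner lying loose, 170 mm long along x, 200 g. Origin: centre of its underside, under its centre of mass; z up. Grey handle 28 mm wide, 30 mm high, x -85 to +50 mm, orange button on top; black head 38 mm wide, 40 mm high, x 50 to 85 mm, red window in its +x end. The beam leaves along +x at y 0, 20 mm above the underside. Grip across y at x = 0.
- cradle: The scanner's cradle, fixed, blue: base 120 x 64 x 8 mm; two saddles 12 mm thick at x = -35 and +35 mm, open upwards, free space between. Channel along x, 35 mm wide, floor 30 mm and cheek tops 44 mm above the table. Origin: centre of the underside. The scanner's handle lies in both saddles, its origin over the cradle's, either way round.
- cradle_seat (a point): Centre of the cradle's channel at the height of its floor, 30 mm above the cradle's underside: the scanner's origin belongs here. Axes are the cradle's.
- mat: Pink foam mat fixed to the table, 180 x 140 x 4 mm; origin at the centre of its underside. The crank and the copper spacer stand on it.
- extrusion: Bystander: upright aluminium profile 40 x 40 x 150 mm, loose; origin under its centre.
- tall_post: Bystander: upright steel post, 25 mm across on a 56 mm black disc, 130 mm high, loose; origin under its centre.
- short_post: Bystander: the same kind of post, 90 mm high, loose, in front of the mount on the shaft's side; origin under its centre.
- lens_cap: Bystander: flat black cap, 44 mm across, 12 mm high; origin under its centre.
- iris: Bystander: brass ring, 44 mm across, 12 mm high; origin under its centre.
- spacer: Bystander: copper ring on the mat, 28 mm across, 10 mm high; origin under its centre.
- lens_case: Bystander: dark closed case 70 x 90 x 35 mm with a label of its own on top (not the one to scan); origin under its centre.
- screwdriver: Bystander: blue screwdriver lying behind the mount; origin under its middle.
Things that resemble listed ones, but are neither listed nor needed, are in the scene too. What is shaped like the crank but green is not meant.

How it is judged (in metres and radians):
On the way, in this order (a step that is already met when the one before it is completed fails the run):
1. the crank is fully home on the square shaft and let go (horizontal distance between crank and shaft_seat below 0.003 m and z of crank in the frame of shaft_seat between -0.004 and 0.004 m and angle between crank's own z axis and vertical below 0.08 rad and contact force between the fingers and crank below 0.2 N), for 0.3 s.
2. the held scanner is aimed at the middle of the label (beam axis within 12 mm of its centre), window 30 to 100 mm away, within 15 degrees of level and square-on, still for 1 s (contact force between the fingers and scanner above 0.5 N and x of label in the frame of scanner between 0.115 and 0.185 m and y of label in the frame of scanner between -0.012 and 0.012 m and z of label in the frame of scanner between 0.008 and 0.032 m and angle between the x axis of scanner and the x axis of mount, either way round below 0.26 rad and angle between scanner's own z axis and vertical below 0.26 rad and linear speed of scanner below 0.03 m/s and angular speed of scanner below 0.2 rad/s), for 1 s.
At the end, for the whole second after the job is handed in: The crank is on the shaft, hub within 3 mm of its axis and 4 mm of the collar, upright; the scanner lies flat in the cradle's channel, either way round, its origin within 20 mm lengthwise of the seat, 6 mm sideways and 5 mm in height; both are released and at rest (all of step 1 and x of scanner in the frame of cradle_seat between -0.02 and 0.02 m and y of scanner in the frame of cradle_seat between -0.006 and 0.006 m and z of scanner in the frame of cradle_seat between -0.004 and 0.005 m and angle between the x axis of scanner and the x axis of cradle, either way round below 0.15 rad and angle between scanner's own z axis and vertical below 0.1 rad and linear speed of each of scanner, crank below 0.02 m/s and contact force between the fingers and scanner below 0.2 N); the robot touches nothing.
It fails at once if the lens is touched (more than 1 N) (contact force between lens and anything else above 1 N).
It fails at once if one of the bystanders is moved by more than 30 mm (distance of any of extrusion, tall_post, short_post, lens_cap, iris, spacer, lens_case, screwdriver from where it was at the start of the episode above 0.03 m).
It also fails if it takes over 72 s, if anything falls off the work surface, if the arm or the gripper's body presses on something with over 40 N, if the wrist force passes 120 N, or if a joint passes its speed limit or range.

## Working session

There is one attempt and no reset: what is moved stays moved. The work goes in short steps, Python scripts to look and compute and a tool call to move; the robot and the scene stay as the last step left them, time stands still between calls to the robot, and variables do not carry over. Pictures are saved under pics/ and viewed, at most 10 in all, crops included, and the job is handed in when it is done.

Besides the shell and the picture viewer there is one more tool, called as name([rows], argument=value, ...), one row to a line, values as JSON. arm_command: Moves the arm, as the interface text tells. Its arguments: {"type":"object","properties":{"moves":{"type":"array"},"grip_force":{"type":"number"}},"required":["moves"]}

```bash
mkdir -p pics; cat > h.py <<'E'
import numpy as np, cv2
from station import telemetry, vision, workorder, finder
from scipy.spatial.transform import Rotation as R
def towrld(cam,p):
    T=np.array(vision.camera_info(cam)["T"]); return T[:3,:3]@np.array(p)+T[:3,3]
def proj(cam,P):
    c=vision.camera_info(cam);T=np.array(c["T"]);q=(np.atleast_2d(P)-T[:3,3])@T[:3,:3]
    q=q*[1,-1,-1]
    return cv2.projectPoints(q,np.zeros(3),np.zeros(3),np.array(c["K"],float),np.array(c["D"],float))[0].reshape(-1,2)
def unproj(cam,uv,z):
    c=vision.camera_info(cam);T=np.array(c["T"])
    n=cv2.undistortPoints(np.array(uv,float).reshape(-1,1,2),np.array(c["K"],float),np.array(c["D"],float)).reshape(-1,2)
    d=np.c_[n[:,0],-n[:,1],-np.ones(len(n))]@T[:3,:3].T
    o=T[:3,3]; return o+d*((z-o[2])/d[:,2])[:,None]
E
python3 - <<'E'
from h import *
for c in("side","top"):
    cv2.imwrite(f"pics/{c}0.png",vision.read_camera(c))
    print(c,np.round(vision.camera_info(c)["T"],3).tolist(),np.round(vision.camera_info(c)["K"],1).tolist())
for c in("top","side"):
  for t in["crank","scanner","cradle_seat","shaft_seat","label","lens","mount","mat","short_post","tall_post","extrusion","lens_case","iris","lens_cap"]:
    for r in finder.mark_of(c,t)[:3]:
        w=towrld(c,r["centre"]); print(c,t,round(r["score"],2),w.round(0),proj(c,w).round(0).tolist())
o=telemetry.get_obs();print(o["clock"],o["tool_pos"],o["ee_rot"],o["opening"])
E
```

```text
side [[0.994, 0.079, -0.078, 448.25], [-0.109, 0.539, -0.835, -1253.429], [-0.024, 0.839, 0.544, 923.757], [0.0, 0.0, 0.0, 1.0]] [[535.8, 0.0, 283.1], [0.0, 535.8, 208.8], [0.0, 0.0, 1.0]]
top [[-0.008, 0.997, -0.072, 471.5], [-1.0, -0.009, -0.014, -30.385], [-0.015, 0.072, 0.997, 1158.012], [0.0, 0.0, 0.0, 1.0]] [[481.9, 0.0, 278.1], [0.0, 481.9, 206.4], [0.0, 0.0, 1.0]]
top crank 0.69 [306. 132.   3.] [[217.0, 312.0]]
top crank 0.63 [331. 278.   4.] [[156.0, 302.0]]
top crank 0.61 [474. 366.  -3.] [[121.0, 242.0]]
top scanner 0.97 [443.  27.   1.] [[261.0, 254.0]]
top cradle_seat 0.83 [ 499. -364.   26.] [[428.0, 229.0]]
top cradle_seat 0.51 [ 497. -365.   -1.] [[425.0, 229.0]]
top cradle_seat 0.24 [643. 117.  54.] [[221.0, 167.0]]
top shaft_seat 0.53 [652.  -5.  98.] [[273.0, 160.0]]
top label 0.8 [642. 115.  57.] [[222.0, 168.0]]
top lens 0.78 [705. 118. 141.] [[215.0, 133.0]]
top mount 0.55 [681.  60.   3.] [[247.0, 155.0]]
top mount 0.26 [817.  52.  -2.] [[250.0, 100.0]]
top mat 0.68 [512. 357.   1.] [[124.0, 226.0]]
top mat 0.55 [ 500. -361.    0.] [[424.0, 228.0]]
top short_p
[... 1095 characters left out ...]
0]]
side mat 0.93 [509. 362.   0.] [[256.0, 180.0]]
side mat 0.74 [471. 363.   5.] [[245.0, 179.0]]
side mat 0.65 [439.  27.   0.] [[240.0, 238.0]]
side short_post 0.86 [567. -10.   2.] [[285.0, 241.0]]
side extrusion 0.94 [ 691. -261.   -1.] [[345.0, 296.0]]
side extrusion 0.37 [436.  29.  -0.] [[239.0, 238.0]]
side lens_case 0.79 [ 680. -402.    0.] [[352.0, 337.0]]
side iris 0.71 [ 458. -194.    0.] [[251.0, 287.0]]
side iris 0.43 [470. 206.  -3.] [[248.0, 205.0]]
side iris 0.4 [474. 365.   3.] [[246.0, 179.0]]
side lens_cap 0.54 [470. 205.  -1.] [[248.0, 205.0]]
1.5 [ 115.47591706 -512.15946064  404.70061141] [7.93137221e-06 9.93859028e-01 1.10653659e-01 1.87616282e-05] 85.22966740852034
```

```bash
python3 - <<'E'
from h import *
a=cv2.imread("pics/top0.png");cv2.imwrite("pics/top0b.png",cv2.resize(a,(800,600),interpolation=cv2.INTER_CUBIC))
b=a[130:330,80:300]; c=cv2.resize(b[90:200,0:160],(800,550),interpolation=cv2.INTER_CUBIC)
cv2.imwrite("pics/crop1.png",c)
E
```

```text
(no output)
```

View pics/top0b.png

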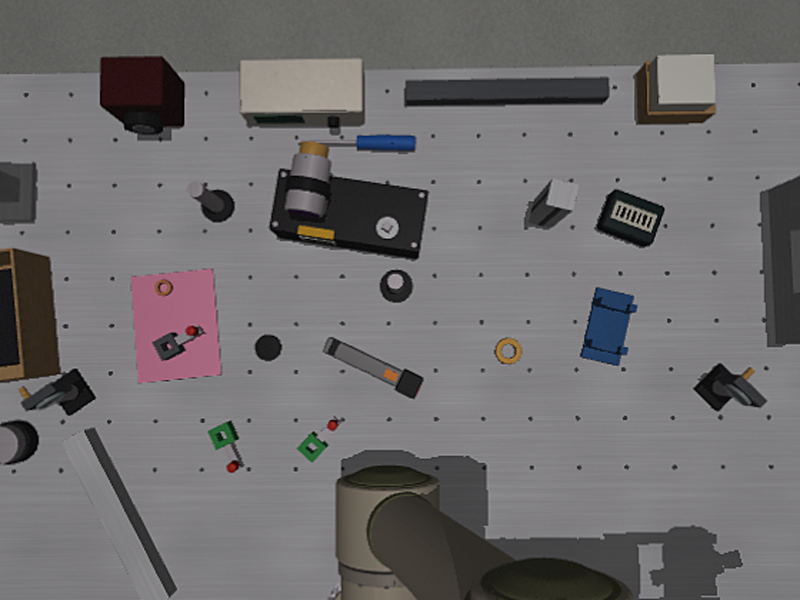

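View pics/crop1.png

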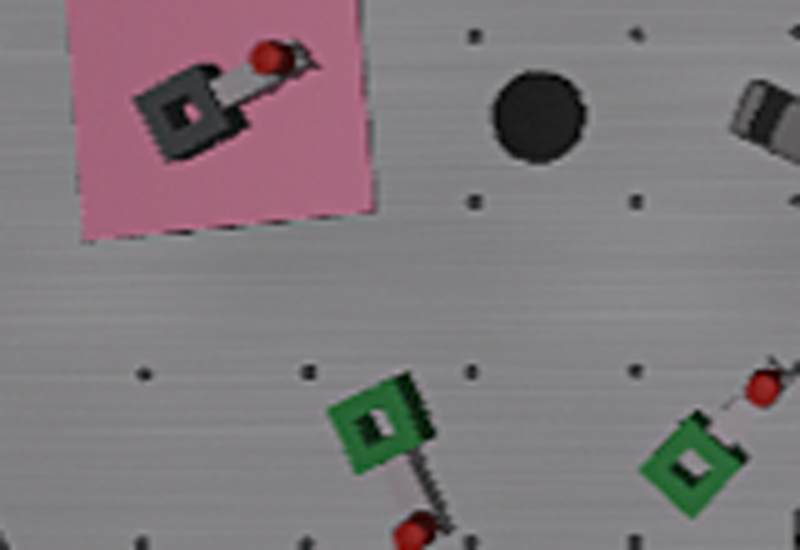

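View pics/side0.png

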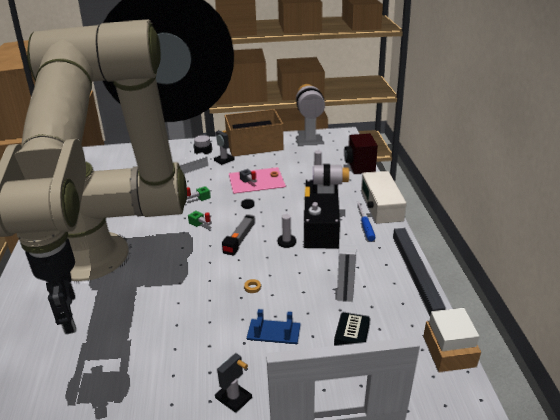

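Candidates for the crank in the top image: green at (217,312), green at (156,302), and dark steel with a red handle on the pink mat at (118,242). The third is the one meant: it is not green and it stands on the mat, as the crop confirms. The scanner lies at (261,254) with its black head to the lower right. The cradle is the blue part at (425,229), and the shaft is at (271,160). Next I'll measure the poses by fitting models to the masks.

```bash
cat >> h.py <<'E'
from scipy.optimize import minimize
def box(x0,x1,y0,y1,z0,z1): return np.array([[x,y,z] for x in(x0,x1) for y in(y0,y1) for z in(z0,z1)],float)
MODELS={"crank":[box(-17,17,-17,17,0,30),box(17,60,-7,7,16,26),box(45,59,-7,7,26,54)],
"scanner":[box(-85,50,-14,14,0,30),box(50,85,-19,19,0,40)],
"mount":[box(-50,50,-120,120,0,90)],
"cradle":[box(-60,60,-32,32,0,8)]+[box(s-6,s+6,a,b,0,44) for s in(-35,35) for a,b in((-32,-17.5),(17.5,32))]+[box(s-6,s+6,-32,32,0,30) for s in(-35,35)]}
S=4
def render(cam,name,x,y,z,yaw):
    m=np.zeros((420*S,560*S),np.uint8);r=R.from_euler('z',yaw).as_matrix()
    for b in MODELS[name]:
        p=proj(cam,b@r.T+[x,y,z]); h=cv2.convexHull(((p+.5)*S-.5).astype(np.float32))
        cv2.fillConvexPoly(m,np.round(h*16).astype(np.int32),1,shift=4)
    return cv2.resize(m.astype(np.float32),(560,420),interpolation=cv2.INTER_AREA)
def fit(name,masks,x,y,z,yaw):
    def cost(v):
        c=0
        for cam,m in masks.items():
            a=render(cam,name,v[0],v[1],z,v[2]/30);c-=np.minimum(a,m).sum()/np.maximum(a,m).sum()
        return c
    best=None
    for it in range(2):
        s0=[x,y,yaw*30] if best is None else best.x
        best=minimize(cost,s0,method="Nelder-Mead",options=dict(initial_simplex=np.array(s0)+np.array([[0,0,0],[6,0,0],[0,6,0],[0,0,6]]),xatol=.05,fatol=1e-4))
    return best.x[0],best.x[1],np.degrees(best.x[2]/30),-best.fun
def mask(cam,name,xyz):
    "silhouette nearest the projected place"
    p=proj(cam,xyz)[0];L=[r for r in finder.silhouettes(cam,name) if r["score"]>.15]
    d=[np.hypot(*(np.argwhere(r["pixels"]).mean(0)[::-1]-p)) for r in L]
    i=int(np.argmin(d));return L[i]["pixels"].astype(np.float32),d[i],L[i]["score"]
E
cat > m.py <<'E'
from h import *
for c in("top","side"): vision.read_camera(c)
for n,x,y,z,yaw in[("crank",474,365,4,-1.),("scanner",440,28,0,-1.97),("cradle",498,-362,0,-.2),("mount",683,62,0,-.12)]:
    M={}
    for c in("top","side"):
        m,d,s=mask(c,n,[x,y,z+15]);print(n,c,round(d,1),round(s,2),int(m.sum()))
        M[c]=m
        print("  ",np.round(fit(n,{c:m},x,y,z,yaw),2))
    print("  both",np.round(fit(n,M,x,y,z,yaw),2))
E
python3 m.py
python3 - <<'E'
from h import *
out=[]
for c,(u,v) in{"top":(271,160),"side":(315,209)}.items():
    a=np.mean([vision.read_camera(c).astype(float) for _ in range(2)],0).astype(np.uint8)
    out.append(cv2.resize(a[v-20:v+20,u-14:u+14][0:40,0:28],(392,560),interpolation=cv2.INTER_CUBIC))
cv2.imwrite("pics/shaft.png",np.hstack(out))
E
```

```text
crank top 4.4 0.64 426
   [473.63 366.34 -62.57   0.9 ]
crank side 1.9 0.44 154
   [477.46 366.71 -70.69   0.85]
  both [474.13 366.4  -63.92   1.66]
scanner top 2.5 0.72 971
   [ 438.32   28.27 -116.01    0.93]
scanner side 3.0 0.97 614
   [ 438.77   31.72 -114.89    0.9 ]
  both [ 438.12   27.99 -115.88    1.82]
cradle top 0.6 0.57 1464
   [ 499.92 -363.24  -13.96    0.94]
cradle side 2.2 0.84 1174
   [ 500.72 -360.73  -14.31    0.91]Traceback (most recent call last):
  File "m.py", line 9, in <module>
    print("  both",np.round(fit(n,M,x,y,z,yaw),2))
                            ~~~^^^^^^^^^^^^^^^
  File "h.py", line 37, in fit
    best=minimize(cost,s0,method="Nelder-Mead",options=dict(initial_simplex=np.array(s0)+np.array([[0,0,0],[6,0,0],[0,6,0],[0,0,6]]),xatol=.05,fatol=1e-4))
    res = _minimize_neldermead(fun, x0, args, callback, bounds=bounds,
                               **options)
    fxr = func(xr)
    fx = function(np.copy(x), *(wrapper_args + args))
  File "h.py", line 32, in cost
    a=render(cam,name,v[0],v[1],z,v[2]/30);c-=np.minimum(a,m).sum()/np.maximum(a,m).sum()
  File "h.py", line 25, in render
    p=proj(cam,b@r.T+[x,y,z]); h=cv2.convexHull(((p+.5)*S-.5).astype(np.float32))
  File "h.py", line 7, in proj
    c=vision.camera_info(cam);T=np.array(c["T"]);q=(np.atleast_2d(P)-T[:3,3])@T[:3,:3]
ValueError: time passes only in moves, steps and waits
```

View pics/shaft.png

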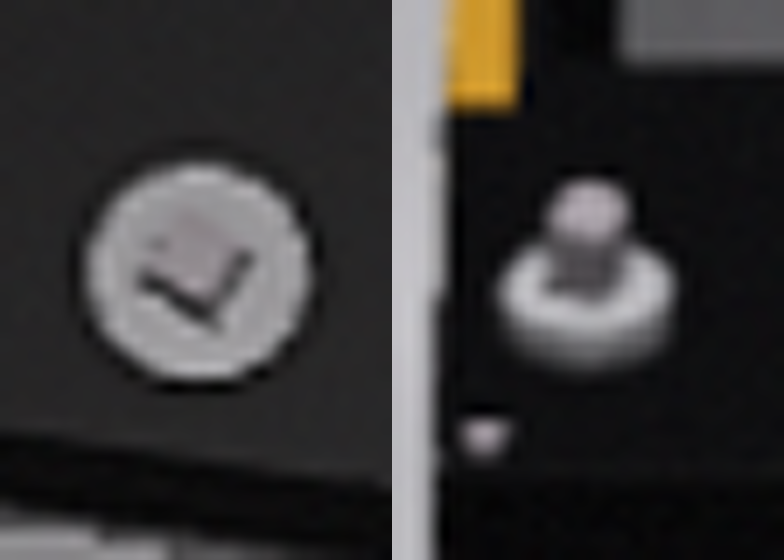

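```bash
sed -i 's/^def towrld/import functools\n_ci=functools.lru_cache(vision.camera_info)\ndef towrld/; s/=vision.camera_info(cam)/=_ci(cam)/; s/np.array(vision.camera_info(cam)\["T"\])/np.array(_ci(cam)["T"])/' h.py
sed -i 's/("crank",474,365,4,-1.),("scanner",440,28,0,-1.97),//' m.py
python3 m.py
python3 - <<'E'
from h import *
a=vision.read_camera("top");g=cv2.cvtColor(a,cv2.COLOR_BGR2GRAY)
u,v=271,159;k=8
c=cv2.resize(g[v-12:v+13,u-12:u+13],None,fx=k,fy=k,interpolation=cv2.INTER_CUBIC)
_,t=cv2.threshold(c,100,255,0)
cs=max(cv2.findContours(t,cv2.RETR_EXTERNAL,cv2.CHAIN_APPROX_NONE)[0],key=cv2.contourArea)
e=cv2.fitEllipse(cs);p=(np.array(e[0])+.5)/k-.5+[u-12,v-12]
print(e,p,unproj("top",[p],98),unproj("top",[p],96))
for c in("top","side"):
  for n in("shaft_seat","label"):
    for i in range(2):
      for r in finder.mark_of(c,n)[:1]:print(c,n,r["score"],towrld(c,r["centre"]).round(1))
  vision.read_camera(c)
print(telemetry.get_obs()["clock"])
E
```

```text
((97.14205169677734, 99.11166381835938), (120.43592834472656, 123.2671127319336), 87.61426544189453) [270.70525646 158.95145798] [[6.54291383e+02 3.37031595e-01 9.80000000e+01]] [[6.54636269e+02 3.94996673e-01 9.60000000e+01]]
top shaft_seat 0.67 [572.  378.9   1.2]
top shaft_seat 0.67 [572.  378.9   1.2]
top label 0.95 [643.2 116.9  56.2]
top label 0.95 [643.2 116.9  56.2]
side shaft_seat 0.51 [651.    4.5  96.6]
side shaft_seat 0.51 [651.    4.5  96.6]
side label 0.79 [640.9 118.2  50.6]
side label 0.79 [640.9 118.2  50.6]
2.8Traceback (most recent call last):
  File "m.py", line 6, in <module>
    m,d,s=mask(c,n,[x,y,z+15]);print(n,c,round(d,1),round(s,2),int(m.sum()))
          ~~~~^^^^^^^^^^^^^^^^
  File "h.py", line 45, in mask
    i=int(np.argmin(d));return L[i]["pixels"].astype(np.float32),d[i],L[i]["score"]
          ~~~~~~~~~^^^
    return _wrapfunc(a, 'argmin', axis=axis, out=out, **kwds)
    return _wrapit(obj, method, *args, **kwds)
    result = getattr(arr, method)(*args, **kwds)
ValueError: attempt to get argmin of an empty sequence
```

```bash
cat > go.py <<'E'
# usage: go.py x y z yawdeg ... : from the present pose to grasp-point waypoints (translate, then turn), as tool-frame rows
import sys; from h import *
def tool():
    o=telemetry.get_obs();q=o["ee_rot"];r=R.from_quat([q[1],q[2],q[3],q[0]])
    return np.array(o["tool_pos"]),r,o
if __name__=="__main__":
    p,r,o=tool();M=r.as_matrix();yaw=np.degrees(np.arctan2(M[1,0],M[0,0]))
    print("t",round(o["clock"],2),"grasp pt",(p+M[:,2]*155).round(1),"yaw",round(yaw,2),"tilt",np.degrees(np.arccos(-M[2,2])).round(2),"open",round(o["opening"],1),"F",np.round(o["wrist_force"],1),"pad",np.round(o["grasp_force"],1))
    a=np.array(sys.argv[1:],float).reshape(-1,4);g=p+M[:,2]*155
    for w in a:
        d=M.T@(w[:3]-g);n=max(1,int(np.ceil(abs(d).max()/38)))
        t=(w[3]-yaw+180)%360-180;m=int(np.ceil(abs(t)/7))
        print("shift",d.round(1),"=",n,"x",(d/n).round(2)," turn rz",round(-t,1),"=",m,"x",round(-t/max(m,1),2))
        g=w[:3];yaw+=t;M=R.from_euler('z',t,degrees=True).as_matrix()@M
E
python3 go.py 400 -250 250 12.7 474 366.4 250 116 474 366.4 120 116
```

```text
t 2.8 grasp pt [ 115.5 -512.1  249.7] yaw 12.71 tilt 0.0 open 85.5 F [ 0.5 -0.2  0.4] pad 0.0
shift [ 3.352e+02 -1.931e+02 -3.000e-01] = 9 x [ 3.725e+01 -2.146e+01 -3.000e-02]  turn rz 0.0 = 1 x 0.01
shift [ 207.7 -585.1    0. ] = 16 x [ 12.98 -36.57   0.  ]  turn rz -103.3 = 15 x -6.89
shift [ -0.   0. 130.] = 4 x [-0.   0.  32.5]  turn rz -0.0 = 0 x -0.0
```

```bash
sed -i 's/abs(d).max()\/38/np.linalg.norm(d)\/38/' go.py
```

arm_command([
  [[33.5, -19.3, 0, 0, 0, 0, 1], [33.5, -19.3, 0, 0, 0, 0, 1], [33.5, -19.3, 0, 0, 0, 0, 1], [33.5, -19.3, 0, 0, 0, 0, 1], [33.5, -19.3, 0, 0, 0, 0, 1], [33.5, -19.3, 0, 0, 0, 0, 1], [33.5, -19.3, 0, 0, 0, 0, 1], [33.5, -19.3, 0, 0, 0, 0, 1], [33.5, -19.3, 0, 0, 0, 0, 1], [33.5, -19.3, 0, 0, 0, 0, 1]],
])

```text
clock: 3.63
tool_pos: [400.9, -248.5, 405.0]
ee_rot: [0.0, 0.994, 0.111, 0.0]
wrist_force: [-0.1, -1.2, 0.5]
opening: 85.2
grasp_force: 0.0
```

arm_command([
  [[13, -36.6, 0, 0, 0, 0, 1], [13, -36.6, 0, 0, 0, 0, 1], [13, -36.6, 0, 0, 0, 0, 1], [13, -36.6, 0, 0, 0, 0, 1], [13, -36.6, 0, 0, 0, 0, 1], [13, -36.6, 0, 0, 0, 0, 1], [13, -36.6, 0, 0, 0, 0, 1], [13, -36.6, 0, 0, 0, 0, 1], [13, -36.6, 0, 0, 0, 0, 1], [13, -36.6, 0, 0, 0, 0, 1], [13, -36.6, 0, 0, 0, 0, 1], [13, -36.6, 0, 0, 0, 0, 1], [13, -36.6, 0, 0, 0, 0, 1], [13, -36.6, 0, 0, 0, 0, 1], [13, -36.6, 0, 0, 0, 0, 1], [13, -36.6, 0, 0, 0, 0, 1]],
])

```text
clock: 4.97
tool_pos: [473.6, 368.9, 404.7]
ee_rot: [0.0, 0.994, 0.111, 0.0]
wrist_force: [1.4, 0.3, 0.5]
opening: 85.5
grasp_force: 0.0
```

arm_command([
  [[0, 0, 0, 0, 0, -7, 1], [0, 0, 0, 0, 0, -7, 1], [0, 0, 0, 0, 0, -7, 1], [0, 0, 0, 0, 0, -7, 1], [0, 0, 0, 0, 0, -7, 1], [0, 0, 0, 0, 0, -7, 1], [0, 0, 0, 0, 0, -7, 1], [0, 0, 0, 0, 0, -7, 1], [0, 0, 0, 0, 0, -7, 1], [0, 0, 0, 0, 0, -7, 1], [0, 0, 0, 0, 0, -7, 1], [0, 0, 0, 0, 0, -7, 1], [0, 0, 0, 0, 0, -7, 1], [0, 0, 0, 0, 0, -7, 1], [0, 0, 0, 0, 0, -5.3, 1], [0, 0, 0, 0, 0, 0, 1]],
])

```text
clock: 6.3
tool_pos: [473.9, 366.8, 404.6]
ee_rot: [-0.0, 0.528, 0.849, -0.0]
wrist_force: [-0.5, -0.3, 0.0]
opening: 85.4
grasp_force: 0.0
```

```bash
sed -i 's/^for n,x.*/for n,x,y,z,yaw in[("cradle",500,-362,0,-.24),("mount",683,62,0,-.12)]:/; s/m,d,s=mask/try: m,d,s=mask/; s/;print(n,c,round(d,1)/\n        except ValueError: continue\n        print(n,c,round(d,1)/' m.py; python3 m.py;  python3 go.py 474 366.4 120 116 474 366.4 22 116
```

```text
cradle top 0.7 0.88 1466
   [ 500.08 -362.16  -14.22    0.96]
cradle side 1.8 0.68 1238
   [ 500.62 -361.22  -15.13    0.92]
  both [ 500.36 -361.97  -14.63    1.87]
mount top 8.5 0.67 5733
   [684.34  59.98  -9.55   0.9 ]
mount side 14.5 0.9 2870
   [686.17  67.3   -9.95   0.8 ]
  both [684.63  60.92  -9.65   1.67]
t 6.6 grasp pt [473.9 366.8 249.7] yaw 115.92 tilt 0.01 open 85.7 F [ 0.1 -0.8 -0.2] pad 0.0
shift [-4.000e-01 -1.000e-01  1.297e+02] = 4 x [-1.000e-01 -2.000e-02  3.242e+01]  turn rz -0.1 = 1 x -0.08
shift [-0.  0. 98.] = 3 x [-0.    0.   32.67]  turn rz -0.0 = 0 x -0.0
```

arm_command([
  [[0, 0, 40, 0, 0, 0, 1], [0, 0, 40, 0, 0, 0, 1], [0, 0, 40, 0, 0, 0, 1], [0, 0, 40, 0, 0, 0, 1], [0, 0, 35, 0, 0, 0, 1], [0, 0, 20, 0, 0, 0, 1], [0, 0, 11.7, 0, 0, 0, 1], [0, 0, 0, 0, 0, 0, 1], [0, 0, 0, 0, 0, 0, 0.3], [0, 0, 0, 0, 0, 0, 0.2], [0, 0, 0, 0, 0, 0, 0.1], [0, 0, 0, 0, 0, 0, 0], [0, 0, 0, 0, 0, 0, 0], [0, 0, 0, 0, 0, 0, 0], [0, 0, 0, 0, 0, 0, 0], [0, 0, 0, 0, 0, 0, 0]],
], grip_force=40)

```text
clock: 7.93
tool_pos: [474.2, 367.0, 179.4]
ee_rot: [0.001, 0.53, 0.848, 0.001]
wrist_force: [-1.2, -0.7, 6.5]
opening: 33.4
grasp_force: 40.7
```

arm_command([
  [[0, 0, -10, 0, 0, 0, 0], [0, 0, -30, 0, 0, 0, 0], [0, 0, -36, 0, 0, 0, 0], [0, 0, -37.5, 0, 0, 0, 0], [0, 0, -37.5, 0, 0, 0, 0], [0, 0, -37.5, 0, 0, 0, 0], [0, 0, -37, 0, 0, 0, 0]],
])

```text
clock: 8.52
tool_pos: [473.2, 366.6, 406.3]
ee_rot: [0.0, 0.53, 0.848, 0.0]
wrist_force: [1.1, 0.8, -1.3]
opening: 33.3
grasp_force: 40.0
```

```bash
python3 go.py 654 0 250 149 654 0 150 149
```

```text
t 8.52 grasp pt [473.3 366.6 251.3] yaw 116.01 tilt 0.03 open 33.3 F [ 1.1  0.8 -1.3] pad 40.0
shift [-408.7    1.6    1.3] = 11 x [-37.16   0.15   0.12]  turn rz -33.0 = 5 x -6.6
shift [ -0.   -0.1 100. ] = 3 x [-0.000e+00 -2.000e-02  3.333e+01]  turn rz -0.0 = 0 x -0.0
```

arm_command([
  [[-37.2, 0.1, 0, 0, 0, 0, 0], [-37.2, 0.1, 0, 0, 0, 0, 0], [-37.2, 0.1, 0, 0, 0, 0, 0], [-37.2, 0.1, 0, 0, 0, 0, 0], [-37.2, 0.1, 0, 0, 0, 0, 0], [-37.2, 0.1, 0, 0, 0, 0, 0], [-37.2, 0.1, 0, 0, 0, 0, 0], [-37.2, 0.1, 0, 0, 0, 0, 0], [-37.2, 0.1, 0, 0, 0, 0, 0], [-37.2, 0.1, 0, 0, 0, 0, 0], [-36.7, 0.1, 0, 0, 0, 0, 0], [0, 0, 0, 0, 0, -6.6, 0], [0, 0, 0, 0, 0, -6.6, 0], [0, 0, 0, 0, 0, -6.6, 0], [0, 0, 0, 0, 0, -6.6, 0], [0, 0, 0, 0, 0, -6.6, 0], [0, 0, 0, 0, 0, 0, 0], [0, 0, 0, 0, 0, 0, 0]],
])

```text
clock: 10.02
tool_pos: [653.9, 0.0, 403.9]
ee_rot: [0.0, 0.269, 0.963, 0.0]
wrist_force: [-0.0, 0.6, -1.5]
opening: 33.8
grasp_force: 40.1
```

```bash
python3 go.py 654 0 150 149; python3 - <<'E'
from h import *
for c,z in(("side",0),("top",0)):
    a=vision.read_camera(c)
    u,v=proj(c,[654,0,150])[0].astype(int)
    cv2.imwrite(f"pics/{c}h.png",cv2.resize(a[v-60:v+60,u-70:u+70],(700,600),interpolation=cv2.INTER_CUBIC))
    for r in finder.mark_of(c,"crank"):print(c,r["score"],towrld(c,r["centre"]).round(1))
    for r in finder.silhouettes(c,"crank"):print(np.argwhere(r["pixels"]).mean(0),r["pixels"].sum())
E
```

```text
t 10.02 grasp pt [653.9   0.  248.9] yaw 148.81 tilt 0.0 open 33.8 F [-0.   0.6 -1.5] pad 40.1
shift [-0.1  0.  98.9] = 3 x [-3.000e-02  0.000e+00  3.297e+01]  turn rz -0.2 = 1 x -0.19
side 0.7 [304.7 129.    0.6]
side 0.62 [323.  276.9  -2.4]
side 0.57 [655.3  -1.6 225.7]
[218.29032258 199.1827957 ] 279
[162.47783251 326.83251232] 203
[192.92276423 197.49186992] 246
top 0.8 [330.8 276.8   0.6]
top 0.38 [657.8   3.5 225.9]
[311.36986301 158.15525114] 438
```

View pics/sideh.png

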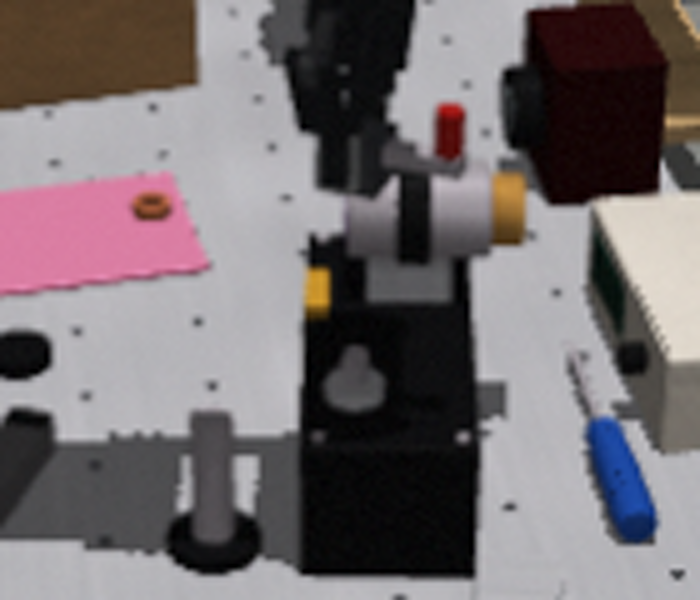

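arm_command([
  [[0, 0, 35, 0, 0, 0, 0], [0, 0, 35, 0, 0, 0, 0], [0, 0, 24, 0, 0, 0, 0], [0, 0, 4, 0, 0, 0, 0], [0, 0, 0, 0, 0, 0, 0], [0, 0, 0, 0, 0, 0, 0]],
])

```text
clock: 10.82
tool_pos: [654.5, -0.1, 307.3]
ee_rot: [0.001, 0.267, 0.964, 0.0]
wrist_force: [-0.0, 0.0, -0.9]
opening: 33.7
grasp_force: 40.1
```

```bash
python3 go.py 654 0 118 149; python3 - <<'E'
from h import *
c="side";a=vision.read_camera(c)
u,v=proj(c,[654,0,120])[0].astype(int)
cv2.imwrite("pics/sidei.png",cv2.resize(a[v-30:v+30,u-35:u+35],(700,600),interpolation=cv2.INTER_CUBIC))
try:
    m,d,s=mask(c,"crank",[660,-5,146]);print(d,s,m.sum())
    for z in(129,131,133): print(z,fit("crank",{c:m},654,0,z,np.radians(-31)))
except Exception as e: print(e)
E
```

```text
t 10.82 grasp pt [ 6.549e+02 -1.000e-01  1.523e+02] yaw 148.99 tilt 0.15 open 33.7 F [-0.   0.  -0.9] pad 40.1
shift [ 0.9 -0.4 34.3] = 1 x [ 0.9  -0.36 34.34]  turn rz -0.0 = 1 x -0.01
8.796324491201219 0.55 148.0
129 (np.float64(659.1136659761097), np.float64(7.738892536198897), np.float64(-29.50270438186993), np.float64(0.4075159430503845))
131 (np.float64(657.1424024009634), np.float64(2.3338112639561137), np.float64(-26.6763243806881), np.float64(0.40336135029792786))
133 (np.float64(656.5623025067912), np.float64(0.12271044159359801), np.float64(-33.75883335535194), np.float64(0.4003046751022339))
```

View pics/sidei.png

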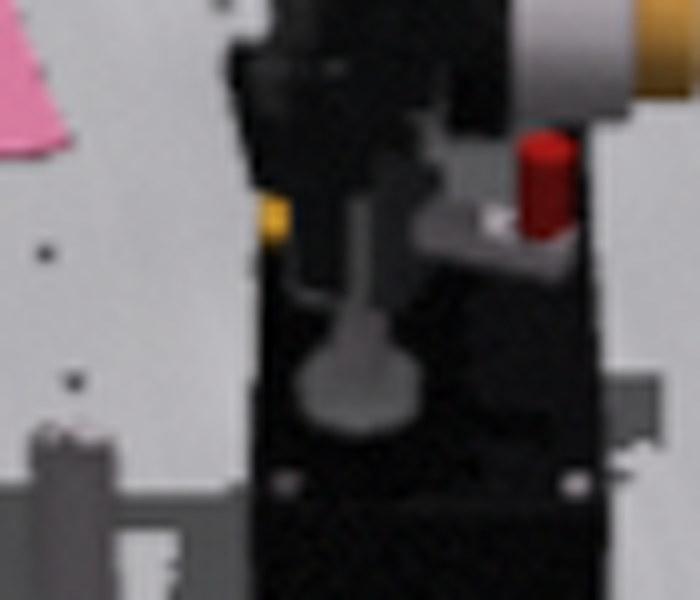

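```bash
python3 - <<'E'
from h import *
MODELS["handle"]=[np.array([[52+7*np.cos(t),7*np.sin(t),z] for t in np.arange(0,6.28,.4) for z in(27,54)])]
for c in("side","top"):
    a=vision.read_camera(c).astype(int)
    m=((a[...,2]>2.2*a[...,1])&(a[...,2]>70)).astype(np.uint8)
    n,l,s,ce=cv2.connectedComponentsWithStats(m)
    p=proj(c,[[699,-27,170],[699,-27,186],[654.9,0,131.9]]);print(c,p.round(1))
    r=render(c,"handle",654.9,-.1,131.9,np.radians(-31))
    yy,xx=np.mgrid[:420,:560];print("model",(xx*r).sum()/r.sum(),(yy*r).sum()/r.sum(),r.sum())
    for i in range(1,n):
        if np.hypot(*(ce[i]-p[0]))<20:print(ce[i].round(2),s[i])
E
```

```text
side [[332.5 191. ]
 [332.7 185.9]
 [314.8 198.9]]
model 332.6879049676026 190.09935205183587 57.875
[333.1 189.4] [331 185   6  11  48]
top [[282.7 131.6]
 [282.6 129.8]
 [270.4 156. ]]
model 282.5655471289274 131.0281690140845 57.6875
```

arm_command([
  [[0.9, -0.5, 5, 0, 0, 0, 0], [0, 0, 5, 0, 0, 0, 0], [0, 0, 2, 0, 0, 0, 0], [0, 0, 2, 0, 0, 0, 0], [0, 0, 2, 0, 0, 0, 0], [0, 0, 0, 0, 0, 0, 0]],
])

```text
clock: 11.52
tool_pos: [653.1, 0.2, 289.3]
ee_rot: [0.0, 0.267, 0.964, 0.0]
wrist_force: [1.6, 1.2, -1.7]
opening: 33.3
grasp_force: 40.2
```

arm_command([
  [[0, 0, 2, 0, 0, 0, 0], [0, 0, 2, 0, 0, 0, 0], [0, 0, 2, 0, 0, 0, 0], [0, 0, 0, 0, 0, 0, 0], [0, 0, 0, 0, 0, 0, 0]],
])

```text
clock: 11.93
tool_pos: [653.2, 0.3, 283.3]
ee_rot: [0.0, 0.267, 0.964, 0.0]
wrist_force: [4.2, 3.5, -2.3]
opening: 33.3
grasp_force: 40.3
```

arm_command([
  [[-0.2, 0.6, 2, 0, 0, 0, 0], [0, 0, 3, 0, 0, 0, 0], [0, 0, 3, 0, 0, 0, 0], [0, 0, 2, 0, 0, 0, 0], [0, 0, 0, 0, 0, 0, 0], [0, 0, 0, 0, 0, 0, 0]],
])

```text
clock: 12.43
tool_pos: [653.5, 0.5, 273.4]
ee_rot: [-0.0, 0.267, 0.964, -0.0]
wrist_force: [0.0, 2.6, 0.6]
opening: 33.6
grasp_force: 40.5
```

arm_command([
  [[0, 0, 1, 0, 0, 0, 0], [0, 0, 1, 0, 0, 0, 0], [0, 0, 0, 0, 0, 0, 0], [0, 0, 0, 0, 0, 0, 0]],
])

```text
clock: 12.77
tool_pos: [653.4, 0.5, 273.3]
ee_rot: [0.0, 0.267, 0.964, -0.0]
wrist_force: [-6.3, 2.3, 13.2]
opening: 33.2
grasp_force: 41.9
```

arm_command([
  [[0, 0, -1.5, 0, 0, 0, 0], [0, 0, 0, 0, 0, 0, 0.9], [0, 0, 0, 0, 0, 0, 0.9], [0, 0, 0, 0, 0, 0, 0.9], [0, 0, 0, 0, 0, 0, 0.9], [0, 0, 0, 0, 0, 0, 0.9], [0, 0, -5, 0, 0, 0, 0.9], [0, 0, -15, 0, 0, 0, 0.9], [0, 0, -30, 0, 0, 0, 0.9], [0, 0, -40, 0, 0, 0, 0.9], [0, 0, -40, 0, 0, 0, 0.9]],
])

```text
clock: 13.68
tool_pos: [653.3, 0.4, 404.5]
ee_rot: [-0.001, 0.267, 0.964, -0.0]
wrist_force: [1.4, 0.0, 0.4]
opening: 77.0
grasp_force: 0.0
```

```bash
python3 go.py 560 30 250 149 438.2 28.5 250 64.2 438.2 28.5 20 64.2; python3 - <<'E'
from h import *
o=[]
for c in("side","top"):
    a=vision.read_camera(c);u,v=proj(c,[660,0,110])[0].astype(int)
    o.append(cv2.resize(a[v-30:v+30,u-20:u+20],(400,600),interpolation=cv2.INTER_CUBIC))
cv2.imwrite("pics/seat.png",np.hstack(o))
try:
    m,d,s=mask("side","crank",[665,-5,115]);print(d,s,m.sum())
    for z in(98,108): print(z,fit("crank",{"side":m},654,0,z,np.radians(-31)))
except Exception as e: print(e)
E
```

```text
t 13.68 grasp pt [6.531e+02 5.000e-01 2.495e+02] yaw 149.0 tilt 0.07 open 77.0 F [1.4 0.  0.4] pad 0.0
shift [ 95.  -22.6  -0.4] = 3 x [31.66 -7.54 -0.12]  turn rz 0.0 = 1 x 0.0
shift [103.6 -64.    0.2] = 4 x [ 25.91 -16.     0.04]  turn rz 84.8 = 13 x 6.52
shift [-3.0e-01  1.0e-01  2.3e+02] = 7 x [-4.000e-02  2.000e-02  3.286e+01]  turn rz -0.0 = 0 x -0.0
1.5748548198051655 0.63 323.0
98 (np.float64(655.1971452425737), np.float64(1.8972957169687943), np.float64(-31.80694124383373), np.float64(0.8712769746780396))
108 (np.float64(652.3436528268443), np.float64(-13.742372298403735), np.float64(-30.620366899749786), np.float64(0.8582202196121216))
```

View pics/seat.png

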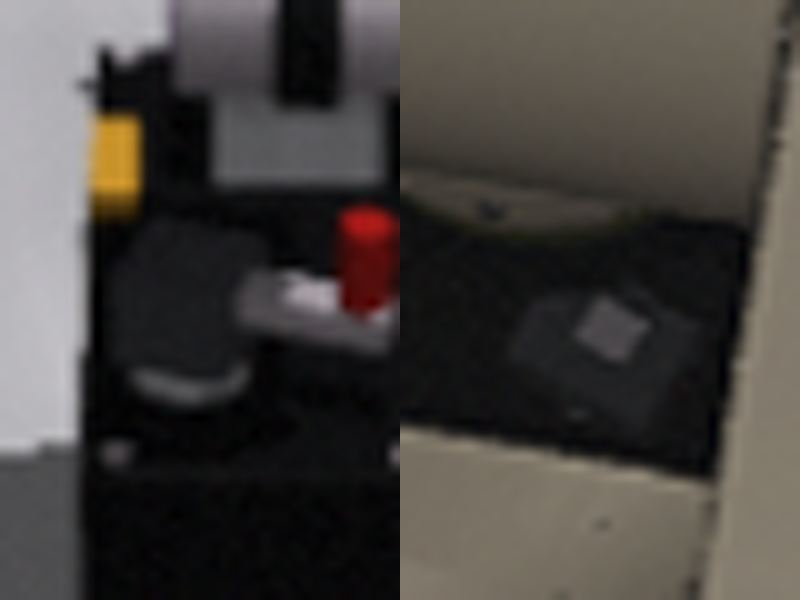

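The side crop shows the hub sitting on the collar at (190,300), with the red handle at (365,260). In the top crop the shaft end shows in the hole at (612,330). Next is the scanner.

arm_command([
  [[31.7, -7.5, 0, 0, 0, 0, 1], [31.7, -7.5, 0, 0, 0, 0, 1], [31.7, -7.5, 0, 0, 0, 0, 1], [26, -16, 0, 0, 0, 0, 1], [26, -16, 0, 0, 0, 0, 1], [26, -16, 0, 0, 0, 0, 1], [26, -16, 0, 0, 0, 0, 1], [0, 0, 0, 0, 0, 6.5, 1], [0, 0, 0, 0, 0, 6.5, 1], [0, 0, 0, 0, 0, 6.5, 1], [0, 0, 0, 0, 0, 6.5, 1], [0, 0, 0, 0, 0, 6.5, 1], [0, 0, 0, 0, 0, 6.5, 1], [0, 0, 0, 0, 0, 6.5, 1], [0, 0, 0, 0, 0, 6.5, 1], [0, 0, 0, 0, 0, 6.5, 1], [0, 0, 0, 0, 0, 6.5, 1], [0, 0, 0, 0, 0, 6.5, 1], [0, 0, 0, 0, 0, 6.5, 1], [0, 0, 0, 0, 0, 6.8, 1]],
])

```text
clock: 15.5
tool_pos: [438.1, 28.8, 402.1]
ee_rot: [-0.001, 0.849, 0.529, -0.001]
wrist_force: [-1.0, -0.4, 0.1]
opening: 85.3
grasp_force: 0.0
```

arm_command([
  [[0, 0, 40, 0, 0, 0, 1], [0, 0, 40, 0, 0, 0, 1], [0, 0, 40, 0, 0, 0, 1], [0, 0, 0, 0, 0, 0, 1], [0, 0, 0, 0, 0, 0, 1]],
])

```text
clock: 15.92
tool_pos: [438.1, 28.8, 282.3]
ee_rot: [-0.001, 0.847, 0.531, -0.002]
wrist_force: [0.2, 0.3, 0.7]
opening: 85.6
grasp_force: 0.0
```

```bash
python3 go.py 438.2 28.5 20 64.2
```

```text
t 15.92 grasp pt [437.5  29.  127.3] yaw 64.21 tilt 0.25 open 85.6 F [0.2 0.3 0.7] pad 0.0
shift [  0.    1.3 107.3] = 3 x [1.000e-02 4.400e-01 3.578e+01]  turn rz 0.0 = 1 x 0.01
```

arm_command([
  [[0, 0, 36, 0, 0, 0, 1], [0, 0, 36, 0, 0, 0, 1], [0, 0, 25, 0, 0, 0, 1], [0, 0, 9, 0, 0, 0, 1], [0, 0, 0, 0, 0, 0, 1], [0, 0, 0, 0, 0, 0, 0.3], [0, 0, 0, 0, 0, 0, 0.2], [0, 0, 0, 0, 0, 0, 0.1], [0, 0, 0, 0, 0, 0, 0], [0, 0, 0, 0, 0, 0, 0], [0, 0, 0, 0, 0, 0, 0], [0, 0, 0, 0, 0, 0, 0], [0, 0, 0, 0, 0, 0, 0]],
], grip_force=50)

```text
clock: 17.0
tool_pos: [438.7, 28.8, 178.0]
ee_rot: [0.001, 0.847, 0.531, 0.001]
wrist_force: [-1.6, -0.0, 9.5]
opening: 27.2
grasp_force: 49.9
```

```bash
python3 go.py 438.2 28.5 100 64.2
```

```text
t 17.0 grasp pt [439.   28.7  23. ] yaw 64.2 tilt 0.1 open 27.2 F [-1.6 -0.   9.5] pad 49.9
shift [ -0.5  -0.5 -77. ] = 3 x [ -0.16  -0.15 -25.66]  turn rz 0.0 = 1 x 0.0
```

arm_command([
  [[0, 0, -10, 0, 0, 0, 0], [0, 0, -30, 0, 0, 0, 0], [0, 0, -40, 0, 0, 0, 0], [0, 0, 0, 0, 0, 0, 0]],
])

```text
clock: 17.33
tool_pos: [439.6, 28.7, 262.7]
ee_rot: [0.003, 0.847, 0.532, 0.004]
wrist_force: [1.5, -1.1, -1.1]
opening: 27.1
grasp_force: 50.2
```

```bash
python3 go.py 498 140 100 170.2; python3 - <<'E'
from h import *
a=cv2.imread("pics/top0.png");h=cv2.cvtColor(a,cv2.COLOR_BGR2HSV)
m=cv2.inRange(h,(15,120,120),(35,255,255));m[:155]=0;m[180:]=0;m[:,:200]=0;m[:,245:]=0
r=cv2.minAreaRect(np.argwhere(m)[:,::-1].astype(np.float32));print(r)
P=np.argwhere(m)[:,::-1].astype(float);W=unproj("top",P,90)
c=W.mean(0);v=np.linalg.svd(W-c)[2][0];print(c,"mount yaw",np.degrees(np.arctan2(-v[0],v[1]))if v[1]>0 else np.degrees(np.arctan2(v[0],-v[1])))
E
```

```text
t 17.33 grasp pt [441.1  28.4 107.7] yaw 64.23 tilt 0.58 open 27.1 F [ 1.5 -1.1 -1.1] pad 50.2
shift [125.2   2.6   8. ] = 4 x [31.3   0.66  2.01]  turn rz -106.0 = 16 x -6.62
((220.70228576660156, 162.18496704101562), (24.861351013183594, 5.930230140686035), 8.746162414550781)
[649.68059255 112.86955434  90.        ] mount yaw -9.017918933065722
```

arm_command([
  [[30.8, 0.8, 0, 0, 0, 0, 0], [30.8, 0.8, 0, 0, 0, 0, 0], [30.8, 0.8, 0, 0, 0, 0, 0], [30.8, 0.8, 0, 0, 0, 0, 0], [0, 0, 0, 0, 0, -6.6, 0], [0, 0, 0, 0, 0, -6.6, 0], [0, 0, 0, 0, 0, -6.6, 0], [0, 0, 0, 0, 0, -6.6, 0], [0, 0, 0, 0, 0, -6.6, 0], [0, 0, 0, 0, 0, -6.6, 0], [0, 0, 0, 0, 0, -6.6, 0], [0, 0, 0, 0, 0, -6.6, 0], [0, 0, 0, 0, 0, -6.6, 0], [0, 0, 0, 0, 0, -6.6, 0], [0, 0, 0, 0, 0, -6.6, 0], [0, 0, 0, 0, 0, -6.6, 0], [0, 0, 0, 0, 0, -6.6, 0], [0, 0, 0, 0, 0, -6.6, 0], [0, 0, 0, 0, 0, -6.6, 0], [0, 0, 0, 0, 0, -6.6, 0]],
])

```text
clock: 19.0
tool_pos: [494.6, 138.4, 256.7]
ee_rot: [-0.0, 0.086, 0.996, -0.0]
wrist_force: [0.7, -0.2, -2.5]
opening: 27.6
grasp_force: 50.1
```

```bash
python3 go.py 498 138 58 170.6; python3 - <<'E'
from h import *
M={}
for c in("side","top"):
    vision.read_camera(c)
    try:
        m,d,s=mask(c,"scanner",[498,138,95]);print(c,d,s,m.sum(),np.round(fit("scanner",{c:m},498,138,82,np.radians(-9)),2))
    except Exception as e: print(c,e)
E
```

```text
t 19.0 grasp pt [494.5 138.4 101.7] yaw 170.14 tilt 0.04 open 27.6 F [ 0.7 -0.2 -2.5] pad 50.1
shift [-3.5  0.3 43.7] = 2 x [-1.75  0.13 21.83]  turn rz -0.5 = 1 x -0.46
side 0.9571529547554352 0.83 640.0 [494.72 136.22  -8.21   0.77]
top 21.563253143718175 0.62 221.0 [ 5.0201e+02  1.3906e+02 -1.3540e+01  1.7000e-01]
```

arm_command([
  [[-1.7, 0, 22, 0, 0, -0.4, 0], [-1.7, 0, 17, 0, 0, 0, 0], [0, 0, 4.7, 0, 0, 0, 0], [0, 0, 0, 0, 0, 0, 0], [0, 0, 0, 0, 0, 0, 0], [0, 0, 0, 0, 0, 0, 0], [0, 0, 0, 0, 0, 0, 0], [0, 0, 0, 0, 0, 0, 0]],
])

```text
clock: 19.87
tool_pos: [498.3, 137.8, 214.0]
ee_rot: [0.001, 0.085, 0.996, 0.0]
wrist_force: [0.1, 0.3, -2.3]
opening: 27.0
grasp_force: 49.9
```

```bash
python3 go.py 498 138 58 170.6; python3 - <<'E'
from h import *
c="side";a=vision.read_camera(c);u,v=proj(c,[560,125,60])[0].astype(int)
cv2.imwrite("pics/aim.png",cv2.resize(a[v-30:v+30,u-40:u+40],(800,600),interpolation=cv2.INTER_CUBIC))
for x in((498,138,35),(581.9,124.3,55),(641,114.5,55)):print(((proj(c,x)[0]-[u-40,v-30])*10).round())
E
```

```text
t 19.87 grasp pt [498.5 137.8  59. ] yaw 170.19 tilt 0.07 open 27.0 F [ 0.1  0.3 -2.3] pad 49.9
shift [0.5 0.1 1. ] = 1 x [0.51 0.11 1.03]  turn rz -0.4 = 1 x -0.41
[201. 371.]
[475. 318.]
[672. 320.]
```

View pics/aim.png

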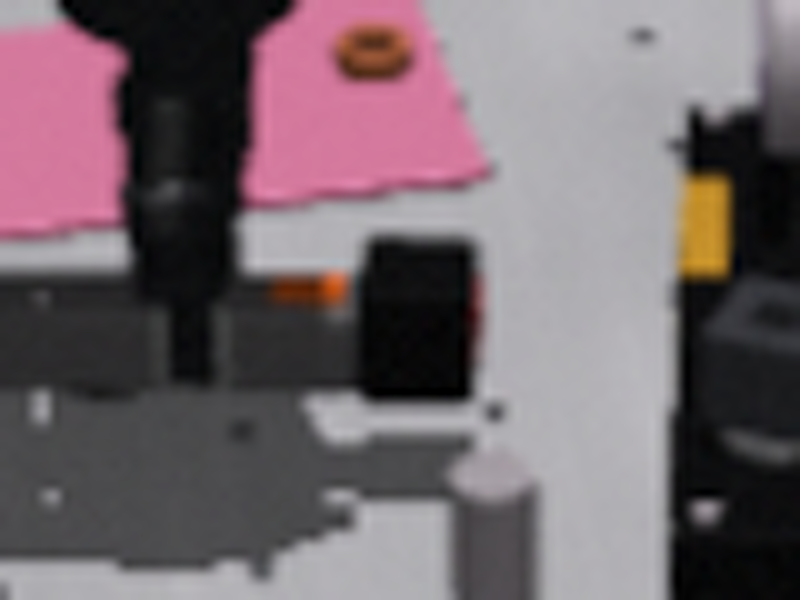

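The scanner is level. Its red window shows at (475,320), where the model puts it, with the mount's front face to the right. Now I hold it still.

arm_command([
  [[0, 0, 1, 0, 0, -0.4, 0], [0, 0, 0, 0, 0, 0, 0], [0, 0, 0, 0, 0, 0, 0], [0, 0, 0, 0, 0, 0, 0], [0, 0, 0, 0, 0, 0, 0], [0, 0, 0, 0, 0, 0, 0], [0, 0, 0, 0, 0, 0, 0], [0, 0, 0, 0, 0, 0, 0], [0, 0, 0, 0, 0, 0, 0], [0, 0, 0, 0, 0, 0, 0], [0, 0, 0, 0, 0, 0, 0], [0, 0, 0, 0, 0, 0, 0], [0, 0, 0, 0, 0, 0, 0], [0, 0, 0, 0, 0, 0, 0], [0, 0, 0, 0, 0, 0, 0], [0, 0, 0, 0, 0, 0, 0], [0, 0, 0, 0, 0, 0, 0], [0, 0, 0, 0, 0, 0, 0], [0, 0, 0, 0, 0, 0, 0], [0, 0, 0, 0, 0, 0, 0]],
])

```text
clock: 21.58
tool_pos: [498.2, 137.8, 212.3]
ee_rot: [0.0, 0.082, 0.997, -0.0]
wrist_force: [0.8, -0.2, -2.7]
opening: 27.3
grasp_force: 49.9
```

```bash
python3 go.py 420 140 200 170.6 420 -150 200 170.6 500 -362 200 165.5 500 -362 56 165.5
```

```text
t 21.58 grasp pt [498.2 137.8  57.3] yaw 170.61 tilt 0.0 open 27.3 F [ 0.8 -0.2 -2.7] pad 49.9
shift [  77.5  -10.5 -142.7] = 5 x [ 15.5   -2.11 -28.54]  turn rz 0.0 = 1 x 0.01
shift [ -47.4 -286.1    0. ] = 8 x [ -5.92 -35.76   0.  ]  turn rz -0.0 = 0 x -0.0
shift [-113.6 -196.1    0. ] = 6 x [-18.93 -32.68   0.  ]  turn rz 5.1 = 1 x 5.1
shift [  0.   0. 144.] = 4 x [ 0.  0. 36.]  turn rz -0.0 = 0 x -0.0
```

arm_command([
  [[15.5, -2.1, -28.5, 0, 0, 0, 0], [15.5, -2.1, -28.5, 0, 0, 0, 0], [15.5, -2.1, -28.5, 0, 0, 0, 0], [15.5, -2.1, -28.5, 0, 0, 0, 0], [15.5, -2.1, -28.5, 0, 0, 0, 0], [-5.9, -35.8, 0, 0, 0, 0, 0], [-5.9, -35.8, 0, 0, 0, 0, 0], [-5.9, -35.8, 0, 0, 0, 0, 0], [-5.9, -35.8, 0, 0, 0, 0, 0], [-5.9, -35.8, 0, 0, 0, 0, 0], [-5.9, -35.8, 0, 0, 0, 0, 0], [-5.9, -35.8, 0, 0, 0, 0, 0], [-5.9, -35.8, 0, 0, 0, 0, 0]],
])

```text
clock: 22.67
tool_pos: [419.3, -152.0, 354.9]
ee_rot: [0.0, 0.082, 0.997, -0.0]
wrist_force: [1.1, -0.1, -2.6]
opening: 27.4
grasp_force: 50.2
```

arm_command([
  [[-18.9, -32.7, 0, 0, 0, 0, 0], [-18.9, -32.7, 0, 0, 0, 0, 0], [-18.9, -32.7, 0, 0, 0, 0, 0], [-18.9, -32.7, 0, 0, 0, 0, 0], [-18.9, -32.7, 0, 0, 0, 0, 0], [-18.9, -32.7, 0, 0, 0, 0, 0], [0, 0, 0, 0, 0, 5, 0], [0, 0, 0, 0, 0, 0, 0], [0, 0, 0, 0, 0, 0, 0]],
])

```text
clock: 23.42
tool_pos: [499.6, -362.0, 354.4]
ee_rot: [-0.0, 0.124, 0.992, 0.0]
wrist_force: [0.8, 0.1, -2.6]
opening: 26.9
grasp_force: 50.3
```

```bash
python3 go.py 500 -361.8 80 165.6; python3 - <<'E'
from h import *
for c in("side","top"):
    vision.read_camera(c)
    try:
        m,d,s=mask(c,"scanner",[500,-362,190]);print(c,d,s,m.sum(),np.round(fit("scanner",{c:m},500,-362,177.5,np.radians(-14.4)),2))
    except Exception as e: print(c,e)
E
```

```text
t 23.42 grasp pt [ 499.5 -361.8  199.4] yaw 165.72 tilt 0.07 open 26.9 F [ 0.8  0.1 -2.6] pad 50.3
shift [-6.000e-01  1.000e-01  1.194e+02] = 4 x [-1.500e-01  2.000e-02  2.984e+01]  turn rz 0.1 = 1 x 0.12
side 4.507316016065901 0.57 1203.0 [ 499.87 -360.35  -14.75    0.72]
top 29.774130048813845 0.72 482.0 [ 5.1518e+02 -3.3295e+02 -4.0580e+01  2.8000e-01]
```

arm_command([
  [[0, 0, 36, 0, 0, 0, 0], [0, 0, 36, 0, 0, 0, 0], [0, 0, 32, 0, 0, 0, 0], [0, 0, 20, 0, 0, 0, 0], [0, 0, 10, 0, 0, 0, 0], [0, 0, 5, 0, 0, 0, 0], [0, 0, 3, 0, 0, 0, 0], [0, 0, 0, 0, 0, 0, 0], [0, 0, 0, 0, 0, 0, 0]],
])

```text
clock: 24.37
tool_pos: [500.0, -362.5, 214.2]
ee_rot: [0.001, 0.125, 0.992, -0.001]
wrist_force: [-0.0, 0.6, -2.8]
opening: 27.3
grasp_force: 50.3
```

arm_command([
  [[0, 0, 3, 0, 0, 0, 0], [0, 0, 2, 0, 0, 0, 0], [0, 0, 1, 0, 0, 0, 0], [0, 0, 0, 0, 0, 0, 0], [0, 0, 0, 0, 0, 0, 0]],
])

```text
clock: 24.78
tool_pos: [499.8, -362.4, 208.0]
ee_rot: [0.0, 0.125, 0.992, -0.0]
wrist_force: [-2.5, 2.0, 6.1]
opening: 27.0
grasp_force: 51.4
```

Contact with the channel floor. I'll release and rise.

arm_command([
  [[0, 0, 0, 0, 0, 0, 0.8], [0, 0, 0, 0, 0, 0, 0.8], [0, 0, 0, 0, 0, 0, 0.8], [0, 0, 0, 0, 0, 0, 0.8], [0, 0, 0, 0, 0, 0, 0.8], [0, 0, -5, 0, 0, 0, 0.8], [0, 0, -15, 0, 0, 0, 0.8], [0, 0, -35, 0, 0, 0, 0.8], [0, 0, -40, 0, 0, 0, 0.8], [0, 0, -40, 0, 0, 0, 0.8], [0, 0, -40, 0, 0, 0, 0.8], [41, 0, 0, 0, 0, 0, 0.8], [41, 0, 0, 0, 0, 0, 0.8], [41, 0, 0, 0, 0, 0, 0.8], [0, 0, 0, 0, 0, 0, 0.8], [0, 0, 0, 0, 0, 0, 0.8], [0, 0, 0, 0, 0, 0, 0.8], [0, 0, 0, 0, 0, 0, 0.8]],
])

```text
clock: 26.28
tool_pos: [381.4, -332.1, 382.2]
ee_rot: [0.001, 0.125, 0.992, -0.0]
wrist_force: [-0.1, 0.9, 0.4]
opening: 68.2
grasp_force: 0.0
```

```bash
python3 - <<'E'
from h import *
o=[]
for c in("side","top"):
    a=vision.read_camera(c);u,v=proj(c,[500,-362,40])[0].astype(int)
    o.append(cv2.resize(a[v-45:v+45,u-30:u+30],(400,600),interpolation=cv2.INTER_CUBIC))
    try:
        m,d,s=mask(c,"scanner",[500,-362,45]);print(c,d,s,m.sum(),np.round(fit("scanner",{c:m},500,-362,30,np.radians(-14.4)),2))
        m,d,s=mask(c,"crank",[665,-5,113]);print(c,d,s,m.sum(),np.round(fit("crank",{c:m},654,0,98,np.radians(-31)),2))
    except Exception as e: print(c,e)
cv2.imwrite("pics/end.png",np.hstack(o))
x=telemetry.get_obs();print(x["clock"],x["tool_pos"],x["wrist_force"])
E
```

```text
side 2.229444360234356 0.7 1219.0 [ 498.36 -359.6   -15.04    0.84]
side 2.1912823329860522 0.91 372.0 [655.55   3.8  -33.76   0.91]
top 2.1072405334469515 0.88 1228.0 [ 498.   -362.39  -14.19    0.92]
top 1.1645457598626838 0.76 425.0 [653.31  -1.   -29.4    0.87]
26.5833 [ 380.90805854 -331.80530841  381.62539726] [ 0.75451705 -0.01665194  0.53043806]
```

View pics/end.png

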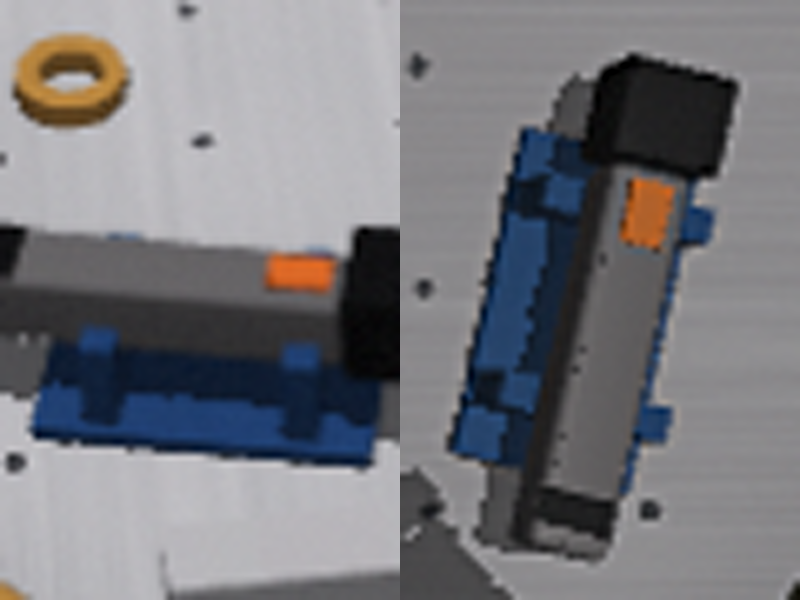

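The crops show the scanner in the blue cradle, between the cheeks of both saddles at (100,340) and (300,355). The fit puts it within 3 mm of the seat.

```bash
python3 -c "
from station import workorder
print(workorder.job_done())"
```

```text
the job is handed in; nothing more can be done
None
```

I handed the job in at about 26.6 s: the crank is pushed home on the shaft and released, the scanner was held on the label for over a second, and it now lies in the cradle; the hand-in returned no verdict, and I could only check the aim by position fit.

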